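Slide a board carrier under the test head and start the test

ROBOT

A 6-joint arm with a two-finger parallel gripper is mounted at the origin on a cart in front of the work surface, level with it; the furniture and walls round the work are solid. World frame = base frame: x ahead of the robot, y to its left, z up, the work surface at z = 0. Lengths are in m, angles in rad, forces in N, time in s.
With the tool pointing down it reaches from about 0.3 to 0.825 m from the base axis. Payload 5.4 kg.
Tool frame: the origin (TCP) lies midway between the tips of the shut fingers; the grasp point (between the pads) lies bot.hold_point_z behind it (bot.hold_point_z is the distance from the TCP to the grasp point, in m); z points along the fingers, y is the line along which they close (so a half turn about z gives the same grasp; the last joint's range is limited). The gripper opens to 92 mm and grips with 3 to 60 N. Pads are 20 mm wide; open, the fingers measure 128 mm over their backs; the gripper's body (75 mm by 189 mm) begins 69 mm behind the grasp point.
Start: joints at [1.086, 0.158, 1.597, -0, 1.386, -0.21], TCP at [0.156, 0.553, 0.215] pointing down, gripper open.
Joint ranges: [-2.91, 2.91], [-0.94, 2.29], [0.18, 2.7], [-1.29, 4.43], [0.17, 2.64], [-3, 3]. Speed limits (rad/s): [2.57, 2.57, 3.14, 3.14, 3.14, 3.14].

INTERFACE

Orientations are given as a 3x3 rotation matrix whose columns are the frame's x, y, z axes.
In Python, from rig import bot gives the robot as it stands.
- The arm moves only by the tool jog_arm, never from a script. Its argument "commands" is a list of rows, each a list of 5 numbers: the closure, from -1 (fully open) to 1 (shut), then the shift along the tool's x, y, z in m, then the turn about the tool's z in rad. In form: [[gripper, tx, ty, tz, roll], ...]. A call has 1 to 20 rows; each row is the pose to reach, as a shift and turn from the pose commanded when the call began, along the tool's axes at that moment; what a row does not reach only later rows make up. A row lasts 1/8 s, in which the tool goes at most 62.5 mm and 10.7 degrees, less where a joint would pass 70% of its speed; a pose out of reach is approached as far as the arm can. A call with a gripper value outside its range is refused whole. The fingers move at their own pace and stop on an object; "force" is the grip in N (left out, the last holds). Time passes only in rows, so rows that repeat a pose let the fingers close. It gives the time, the measured TCP pose, the force, the opening and the grip force at its end, in the units of the state.
- bot.read_state(): the state, without advancing time (a new reading comes with each control period).
- bot.get_image(name): name is "scene" or "top" or "wrist"; returns a dict with "frame" (400x640x3 uint8, red, green, blue), "range_z" (400x640 float32, m along the optical axis (not along the pixel's ray), 0 where there is no reading), "intrinsics" (3x3 intrinsics, pixels), "T" (4x4, takes a point from camera to world coordinates). Camera axes: x right, y up, looking along -z (the intrinsics and any distortion apply to the point x, -y, -z); pixel columns grow to the right and rows downward; lengths in m; the calibration is good to about 2 mm. A picture is of the moment at which its call begins.
- bot.finish_job(): hands the job in; it is judged then, once.
Trained networks look in a picture, given as the dict that the camera call returned (one of the last four; its "shot" number tells which), for a name from the list of things; names that differ only in an ending like _2 or _b are one class to them, and where a whole thing is asked for, a point or a joint stands for the part that bears it (a point fixed in the world has none). Each returns a list of dicts, best first, with "score" (0 to 1); they miss things now and then, are a little off and sometimes report something else, mostly with a low value. They report only what shows in the picture. A call takes as long as a camera call.
- bot.look_for(query, picture): "bbox" ([left, top, width, height] in pixels, round what is visible of it).
- bot.masks_of(query, picture): "mask" (400x640 bool, what is visible of it) and "bbox" ([left, top, width, height] in pixels, round what is visible of it).
The state is a dict: "time": time; "joint_positions": joint angles; "qd": joint speeds; "effort": joint torques, N m; "tcp_pos": TCP position; "tool_rot": TCP orientation; "force": force on the tool from outside, world axes, zero at the start; "moment": the same for the moment, N m; "gripper_width": finger opening in m; "gripper_force": force on a finger pad.
Only numpy, scipy, OpenCV 4.12 (cv2) and the standard library are available. Lean on these libraries where they do the work, as an engineer would, in place of code of your own. Each camera call takes 0.05 s, during which the arm holds its last target. There are 200 camera calls.

TASK

Slide the black board carrier along its track, away from you, up against the wall at the far end, then push it sideways to the right under the overhanging test head until it is fully home, with the stiff connector block at the back of the bay pushed in all the way; keep the carrier down on the track and do not ram it (stay below about 40 N). Then press the three keys on top of the head one at a time, each all the way down and let go again: first the one nearest to you, then the farthest, last the middle one. Leave the carrier home and the other things on the bench where they lie.

Things in the scene. Friction and masses are not known exactly. Their poses are not given: they have to be found in the camera images.
- station: Fixed board test station: L-shaped aluminium plate 243 (x) x 300 (y) x 8 mm, steel rails, grey test head over a bay at its far right. Origin on the bench top under the plate (plate x -105..138, y -155..145 mm). x points to the robot's right, into the bay; y away from the robot, along the track; z up; turned a little from that. Numbers below are mm in this frame; the track floor is z 8.
- track_end (a point): Near, open end of the track, mid-track on its floor (x -50, y -150, z 8). Track: runs in y between a left rail (x -102..-92, 12 high above the floor, only from y -150 to 30, so open opposite the bay) and a right rail (x -8..2, 20 high, y -150..3).
- side_stop (a point): Foot of the inner face (y 117) of the wall that ends the track at the far side (x -50, z 8); it is 10 thick, 50 high, spans x -100..135 and is also the bay's far wall. The bay's near wall has its face at y 13, from x 8 on, with a rounded lead-in.
- head_edge (a point): Middle of the lower left edge of the test head, the slab that overhangs the bay (x 10, y 65, z 58). The head spans x 10..137, y -2..132, z 58..78.
- carrier: Loose black board carrier, a shallow tray with a green circuit board fixed in it: 80 (x) x 100 (y) mm, rim 20 mm high, board parts up to 22 mm; about 0.25 kg. Origin: centre of its underside, axes like the station's. Starts in the near part of the track.
- bay_front (a point): Point on the track floor where the carrier's centre should be before it is pushed into the bay (station frame x -50, y 65, z 8 mm; carrier against the side stop is at y 67).
- bay_home (a point): Point on the bay floor where the carrier's centre is when fully home (station frame x 62, y 65, z 8 mm); the carrier's left edge (its -x side) is then 12 mm inside the head's edge.
- connector (a joint): Travel of the stiff connector block at the back of the bay (black, 80 mm wide, 5 to 21 mm above the floor), in m: 0 = fully out (its face at station x 90 mm), 0.012 = pushed in to its stop. It slides in +x with some 5 N friction, stays where it is left, and may start partly pushed in.
- key_near_top (a point): Centre of the top of the near key on the test head (round grey spring key, 24 mm diameter; the keys stand 40 mm apart in a row along station y, far = +y).
- key_far_top (a point): Centre of the top of the far key on the test head (round grey spring key, 24 mm diameter; the keys stand 40 mm apart in a row along station y, far = +y).
- key_middle_top (a point): Centre of the top of the middle key on the test head (round grey spring key, 24 mm diameter; the keys stand 40 mm apart in a row along station y, far = +y).
- key_near (a joint): Travel of the near key, m: 0 = up, 0.006 = all the way down (about 4 N); springs back up.
- key_far (a joint): Travel of the far key, m: 0 = up, 0.006 = all the way down (about 4 N); springs back up.
- key_middle (a joint): Travel of the middle key, m: 0 = up, 0.006 = all the way down (about 4 N); springs back up.
- flat_nose_pliers: Black flat-nose pliers, 43x157x10 mm, lying to the right of the track, in front of the head; bystander. Origin: centre of the underside.
- screwdriver: Yellow screwdriver, 20x165x21 mm, lying to the left of the station; bystander. Origin: centre of the underside.
- tape_roll: Roll of tape lying flat, 62 mm diameter, 19 mm high, to the right of the station; bystander. Origin: centre of the underside.
- heat_sink: Finned aluminium heat sink, 40x46x24 mm, near the bench's front edge; bystander. Origin: centre of the underside.
- spool: Standing solder spool, 55 mm diameter, 50 mm high, behind on the left; bystander. Origin: centre of the underside.

How it is judged:
By the outcome, as a careful person would: the job done as asked, in the order asked, and still so for the second after the job is handed in, with the robot touching nothing.
It also fails if it takes over 58 s, if anything falls off the work surface, if the arm or the gripper's body presses on something with over 40 N, if the wrist force passes 120 N, or if a joint passes its speed limit or range.

## Working session

There is one attempt and no reset: what is moved stays moved. The work goes in short steps, Python scripts to look and compute and a tool call to move; the robot and the scene stay as the last step left them, time stands still between calls to the robot, and variables do not carry over. Pictures are saved under pics/ and viewed, at most 10 in all, crops included, and the job is handed in when it is done.

Besides the shell and the picture viewer there is one more tool, called after ">>>" as name(argument=value, ...), one argument or row to a line, values as JSON. jog_arm: Moves the arm, as the interface text tells. Its arguments: {"type":"object","properties":{"commands":{"type":"array"},"force":{"type":"number"}},"required":["commands"]}

```bash
mkdir -p pics; ls
cat > h.py <<'E'
import numpy as np, cv2
from rig import bot
def pts(p,mask=None):
    d=p["range_z"]; K=p["intrinsics"]; v,u=np.nonzero((d>0) if mask is None else (mask&(d>0)))
    z=d[v,u]; c=np.stack([(u-K[0,2])/K[0,0]*z,-(v-K[1,2])/K[1,1]*z,-z,np.ones_like(z)])
    return (p["T"]@c)[:3].T,u,v
def save(p,n): cv2.imwrite(f"pics/{n}.png",p["frame"][:,:,::-1])
E
python3 - <<'E'
from h import *
s=bot.read_state(); print(s["time"],s["tcp_pos"],s["tool_rot"],s["force"],bot.hold_point_z)
a=bot.get_image("top"); b=bot.get_image("scene")
cv2.imwrite("pics/a.png",a["frame"][:,:,::-1]);save(b,"b")
np.savez("top.npz",**{k:a[k] for k in("frame","range_z","intrinsics","T")})
for n in ["carrier","station","key_near_top","key_far_top","key_middle_top","connector","flat_nose_pliers","tape_roll","heat_sink","spool","screwdriver"]:
    for q in bot.masks_of(n,a)[:3]:
        P,u,v=pts(a,q["mask"]); print(n,round(q["score"],2),q["bbox"],np.median(P,0).round(3) if len(P) else None)
E
```

```text
pics
0.0 [0.15574993 0.5528616  0.21362765] [[-9.62479738e-01  2.71352206e-01 -8.57362906e-04]
 [ 2.71353296e-01  9.62478405e-01 -1.64569900e-03]
 [ 3.78629230e-04 -1.81660019e-03 -9.99998278e-01]] [-0.40459672 -0.01853518 -0.16745163] 0.0187
carrier 0.98 [311.9, 189.3, 29.6, 35.9] [0.52  0.042 0.018]
station 0.73 [302.6, 138.7, 97.6, 109.7] [ 0.603 -0.01   0.022]
key_near_top 0.62 [372.0, 172.8, 11.4, 13.0] [ 0.582 -0.087  0.1  ]
key_far_top 0.42 [373.0, 145.3, 7.2, 7.1] [ 0.662 -0.087  0.1  ]
flat_nose_pliers 0.75 [391.8, 229.7, 52.8, 16.8] [ 0.443 -0.217  0.009]
flat_nose_pliers 0.16 [304.8, 140.0, 95.9, 108.6] [ 0.603 -0.012  0.021]
tape_roll 0.85 [430.3, 154.1, 21.6, 24.9] [ 0.64  -0.276  0.019]
heat_sink 0.82 [386.7, 258.1, 18.3, 15.9] [ 0.359 -0.149  0.021]
spool 0.94 [198.1, 149.3, 23.8, 23.1] [0.64  0.356 0.053]
spool 0.28 [373.8, 161.8, 7.0, 5.0] [ 0.624 -0.087  0.101]
screwdriver 0.66 [194.8, 210.3, 53.4, 4.8] [0.498 0.304 0.02 ]
```

Run:
```python
import cv2
a=cv2.imread("pics/a.png")[130:270,180:460]; b=cv2.imread("pics/b.png")
b=cv2.resize(b,(640,400)); a=cv2.resize(a,(784,392),interpolation=3)
cv2.imwrite("pics/a2.png",a)
```

```text
(no output)
```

View pics/a2.png

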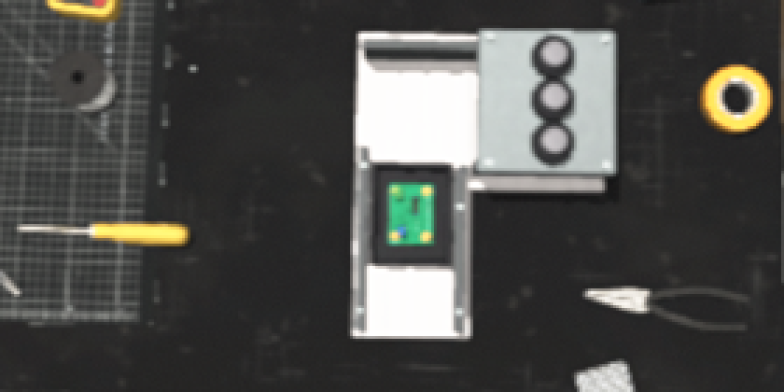

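View pics/b.png

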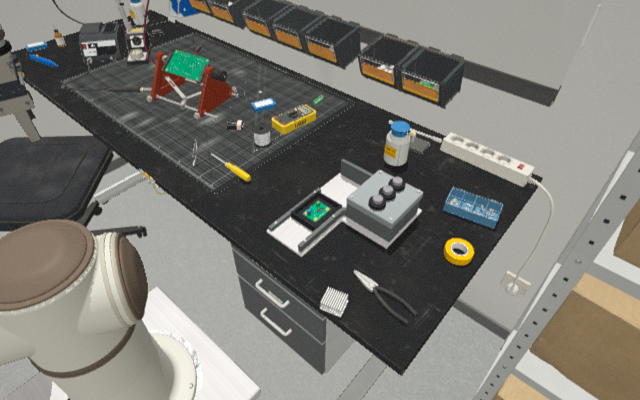

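Run:
```python
from h import *
a=bot.get_image("wrist");save(a,"w1")
s=bot.read_state();R=s["tool_rot"];t=s["tcp_pos"]
P,u,v=pts(a); Q=(P-t)@R
m=(Q[:,2]<0.02)
print(len(P),m.sum()); Q=Q[m]
for z0 in np.arange(-.2,.02,.01):
    k=Q[(Q[:,2]>=z0)&(Q[:,2]<z0+.01)]
    if len(k)>5:
        for sg in(-1,1):
            j=k[k[:,1]*sg>0]
            if len(j): print(round(z0,2),sg,len(j),j.min(0).round(3),j.max(0).round(3))
print(((a["T"][:3,3]-t)@R).round(3),(R.T@a["T"][:3,:3]).round(2), a["intrinsics"][0,0])
# station from top
d=np.load("top.npz");P,u,v=pts(d)
def rect(m): return cv2.minAreaRect(np.float32(P[m][:,:2]*1000))
near=(abs(P[:,0]-.6)<.2)&(abs(P[:,1]+.0)<.2)
print("head",rect(near&(abs(P[:,2]-.078)<.006)))
for n,x in(("n",.582),("m",.622),("f",.662)):
    m=near&(P[:,2]>.09)&(abs(P[:,0]-x)<.016); print(n,P[m].mean(0).round(4),rect(m),P[m][:,2].max())
m=near&(P[:,2]>.004)&(P[:,2]<.013); print("plate",rect(m))
h=d["range_z"];
```

```text
254971 68509
-0.13 -1 6575 [ 0.021 -0.061 -0.127] [ 0.024 -0.    -0.12 ]
-0.13 1 6645 [ 0.021  0.    -0.126] [ 0.024  0.062 -0.12 ]
-0.12 -1 7049 [ 0.013 -0.073 -0.12 ] [ 0.032 -0.    -0.11 ]
-0.12 1 7990 [ 0.015  0.    -0.12 ] [ 0.032  0.073 -0.11 ]
-0.11 -1 11582 [ 0.003 -0.079 -0.11 ] [ 0.033 -0.    -0.1  ]
-0.11 1 11489 [ 0.005  0.    -0.11 ] [ 0.032  0.08  -0.1  ]
-0.1 -1 3368 [-0.006 -0.087 -0.1  ] [ 0.032 -0.001 -0.09 ]
-0.1 1 3279 [-0.005  0.    -0.1  ] [ 0.032  0.087 -0.09 ]
-0.09 -1 775 [-0.013 -0.086 -0.09 ] [ 0.031 -0.049 -0.08 ]
-0.09 1 717 [-0.013  0.049 -0.09 ] [ 0.031  0.087 -0.08 ]
-0.08 -1 639 [-0.012 -0.063 -0.08 ] [ 0.012 -0.049 -0.07 ]
-0.08 1 644 [-0.012  0.049 -0.08 ] [ 0.012  0.064 -0.07 ]
-0.07 -1 898 [-0.012 -0.064 -0.07 ] [ 0.012 -0.045 -0.06 ]
-0.07 1 905 [-0.012  0.046 -0.07 ] [ 0.012  0.064 -0.06 ]
-0.06 -1 733 [-0.005 -0.063 -0.06 ] [ 0.011 -0.045 -0.05 ]
-0.06 1 719 [-0.005  0.045 -0.06 ] [ 0.011  0.063 -0.05 ]
-0.05 -1 649 [-0.011 -0.062 -0.05 ] [ 0.011 -0.045 -0.04 ]
-0.05 1 653 [-0.011  0.046 -0.05 ] [ 0.011  0.062 -0.04 ]
-0.04 -1 534 [-0.01  -0.06
[... 608 characters left out ...]

 [ 0.    0.25 -0.97]] 309.441717488246
head ((623.6444091796875, -82.71424102783203), (133.38880920410156, 125.61016082763672), 0.8290031552314758)
n [ 0.5819 -0.0878  0.0961] ((581.5305786132812, -87.14595794677734), (30.791454315185547, 38.1579475402832), 1.6100064516067505) 0.10416926770603263
m [ 0.6217 -0.0864  0.0962] ((622.1814575195312, -87.96435546875), (35.97603225708008, 31.09185218811035), 88.82756805419922) 0.10486224074620742
f [ 0.6618 -0.0862  0.0959] ((661.854736328125, -86.58734130859375), (31.16252899169922, 38.248470306396484), 0.6075926423072815) 0.10454449313033176
plate ((600.1319580078125, -0.2040557861328125), (399.4477233886719, 399.77197265625), 89.98881530761719)
```

View pics/w1.png

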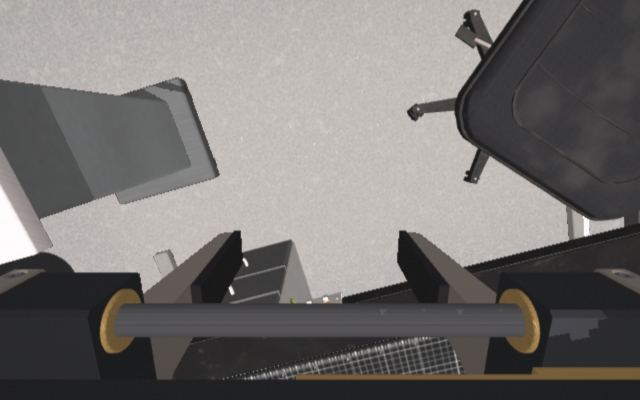

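>>> jog_arm(
  commands=[
    [1,0,-0.06,0,0],
    [1,0,-0.12,0,0],
    [1,0,-0.18,0,0],
    [1,0,-0.24,0,0],
    [1,0,-0.29,0,0],
    [1,0,-0.33,0,0],
    [1,0,-0.33,0,0],
  ],
)

```text
time: 1.58
tcp_pos: [0.0667, 0.2353, 0.2148]
tool_rot: [[-0.962, 0.273, 0.003], [0.273, 0.962, 0.003], [-0.002, 0.004, -1.0]]
force: [0.8, 0.0, 0.6]
gripper_width: 0.0239
gripper_force: 0.0
```

Run:
```python
from h import *
s=bot.read_state(); print(s["time"],s["tcp_pos"].round(3),s["tool_rot"].round(3),s["joint_positions"].round(3))
```

```text
1.575 [0.067 0.235 0.215] [[-0.962  0.273  0.003]
 [ 0.273  0.962  0.003]
 [-0.002  0.004 -1.   ]] [ 0.782 -0.931  2.394 -0.     1.675 -0.512]
```

>>> jog_arm(
  commands=[
    [1,0,-0.02,0,0],
    [1,0,-0.04,0,0],
    [1,0,-0.04,0,0],
    [1,0,-0.04,0,0],
  ],
)

```text
time: 2.08
tcp_pos: [0.0632, 0.2245, 0.2151]
tool_rot: [[-0.963, 0.271, -0.007], [0.271, 0.962, -0.024], [0.001, -0.025, -1.0]]
force: [0.3, 0.1, 0.5]
gripper_width: 0.0003
gripper_force: 0.0
```

Run:
```python
from h import *
s=bot.read_state(); print(s["time"],s["tcp_pos"].round(3),s["tool_rot"].round(3),s["joint_positions"].round(3))
```

```text
2.075 [0.063 0.225 0.215] [[-0.963  0.271 -0.007]
 [ 0.271  0.962 -0.024]
 [ 0.001 -0.025 -1.   ]] [ 0.776 -0.941  2.397 -0.012  1.708 -0.523]
```

>>> jog_arm(
  commands=[
    [1,0,-0.03,0,0],
    [1,0,-0.06,0,0],
    [1,0,-0.06,0,0],
    [1,0,-0.06,0,0],
  ],
)

```text
time: 2.58
tcp_pos: [0.0598, 0.2119, 0.2179]
tool_rot: [[-0.962, 0.271, -0.017], [0.271, 0.96, -0.062], [-0.0, -0.064, -0.998]]
force: [0.4, -0.0, -0.7]
gripper_width: 0.0004
gripper_force: 0.0
```

>>> jog_arm(
  commands=[
    [1,0,0.04,0,0],
    [1,0,0.08,0,0],
    [1,0,0.08,0,0],
  ],
)

```text
time: 2.95
tcp_pos: [0.0812, 0.2893, 0.2116]
tool_rot: [[-0.963, 0.269, -0.02], [0.27, 0.961, -0.066], [0.002, -0.069, -0.998]]
force: [0.1, -0.2, -0.3]
gripper_width: 0.0002
gripper_force: 0.0
```

>>> jog_arm(
  commands=[
    [1,0.04,0.0,0,-0.14],
    [1,0.07,-0.02,0,-0.27],
    [1,0.07,-0.05,0,-0.27],
  ],
)

```text
time: 3.32
tcp_pos: [-0.0009, 0.2587, 0.2161]
tool_rot: [[-1.0, -0.0, -0.018], [0.001, 0.998, -0.062], [0.018, -0.062, -0.998]]
force: [0.5, -0.4, 0.7]
gripper_width: 0.0005
gripper_force: 0.0
```

>>> jog_arm(
  commands=[
    [1,0,-0.05,0,0],
    [1,0,-0.1,0,0],
    [1,0,-0.15,0,0],
    [1,0,-0.15,0,0],
    [1,0,-0.15,0,0],
    [1,0,-0.15,0,0],
  ],
)

```text
time: 4.08
tcp_pos: [0.0037, 0.2037, 0.2295]
tool_rot: [[-1.0, 0.003, -0.019], [0.005, 0.994, -0.113], [0.018, -0.113, -0.993]]
force: [-0.0, 0.6, -0.3]
gripper_width: 0.0002
gripper_force: 0.0
```

Run:
```python
from h import *
s=bot.read_state(); print(s["time"],s["tcp_pos"].round(3),s["tool_rot"].round(3),s["joint_positions"].round(3))
```

```text
4.075 [0.004 0.204 0.229] [[-1.     0.003 -0.019]
 [ 0.005  0.994 -0.113]
 [ 0.018 -0.113 -0.993]] [ 1.008 -0.944  2.375 -0.046  1.817 -0.568]
```

>>> jog_arm(
  commands=[
    [1,0,0.03,-0.05,0],
    [1,0,0.06,-0.1,0],
    [1,0,0.08,-0.15,0],
    [1,0,0.1,-0.2,0],
  ],
)

```text
time: 4.58
tcp_pos: [0.0077, 0.3265, 0.4182]
tool_rot: [[-1.0, 0.003, -0.019], [0.005, 0.994, -0.113], [0.018, -0.113, -0.993]]
force: [-0.8, 0.4, -0.2]
gripper_width: 0.0003
gripper_force: 0.0
```

>>> jog_arm(
  commands=[
    [1,0,-0.06,0,0],
    [1,0,-0.12,0,0],
    [1,0,-0.18,0,0],
    [1,0,-0.24,0,0],
    [1,0,-0.3,0,0],
  ],
)

```text
time: 5.2
tcp_pos: [0.0162, 0.1259, 0.4811]
tool_rot: [[-1.0, 0.003, -0.024], [0.007, 0.988, -0.154], [0.023, -0.154, -0.988]]
force: [1.3, 0.4, 0.8]
gripper_width: 0.0003
gripper_force: 0.0
```

Run:
```python
from h import *
s=bot.read_state(); print(s["time"],s["tcp_pos"].round(3),s["tool_rot"].round(3),s["joint_positions"].round(3))
```

```text
5.2 [0.016 0.126 0.481] [[-1.     0.003 -0.024]
 [ 0.007  0.988 -0.154]
 [ 0.023 -0.154 -0.988]] [ 0.692 -0.944  1.868 -0.143  2.331 -0.967]
```

Run:
```python
from h import *
for n in("scene","top"):
    p=bot.get_image(n);P,u,v=pts(p); print(n,p["T"][:3,3].round(2),P.min(0).round(2),P.max(0).round(2))
    r=np.hypot(P[:,0],P[:,1])
    for z in np.arange(-.3,.9,.1):
        k=(abs(P[:,2]-z-.05)<.05)&(r<.3)
        if k.sum()>10: print(round(z,1),k.sum(),P[k].min(0).round(2),P[k].max(0).round(2))
    for y in np.arange(-1.3,-.4,.1):
        k=(abs(P[:,1]-y-.05)<.05)&(P[:,0]>-.3)&(P[:,0]<.5)
        if k.sum()>10: print("y",round(y,1),k.sum(),P[k][:,0].min().round(2),np.percentile(P[k][:,2],[5,50,99]).round(2))
```

```text
scene [-0.01 -0.43  0.74] [-0.31 -0.71 -0.78] [1.07 1.64 0.49]
-0.1 1616 [-0.15 -0.16 -0.02] [ 0.15  0.16 -0.  ]
0.0 6635 [-0.15 -0.16  0.  ] [0.15 0.16 0.1 ]
0.1 3310 [-0.07 -0.07  0.1 ] [0.07 0.01 0.2 ]
0.2 4247 [-0.08 -0.1   0.2 ] [0.1  0.01 0.3 ]
0.3 14777 [-0.07 -0.1   0.3 ] [0.1  0.06 0.39]
top [0.43 0.04 1.06] [-0.32 -1.44 -0.78] [1.06 1.5  0.46]
-0.3 537 [ 0.1  -0.11 -0.3 ] [ 0.11  0.12 -0.2 ]
-0.2 104 [ 0.11 -0.11 -0.2 ] [ 0.11  0.12 -0.18]
-0.1 1694 [ 0.01 -0.16 -0.03] [ 0.15  0.16 -0.  ]
0.0 4868 [ 0.01 -0.16  0.  ] [0.15 0.16 0.1 ]
0.1 123 [ 0.06 -0.03  0.1 ] [0.07 0.04 0.13]
y -1.3 3697 -0.25 [-0.77 -0.76 -0.75]
y -1.2 3664 -0.25 [-0.77 -0.76 -0.75]
y -1.1 3707 -0.25 [-0.77 -0.76 -0.75]
y -1.0 2974 -0.26 [-0.77 -0.76 -0.75]
y -0.9 2322 -0.26 [-0.77 -0.76 -0.75]
y -0.8 5282 -0.26 [-0.77 -0.74 -0.45]
y -0.7 3630 -0.26 [-0.77 -0.76 -0.45]
y -0.6 3503 -0.27 [-0.77 -0.76 -0.45]
y -0.5 2685 -0.27 [-0.77 -0.76 -0.75]
```

>>> jog_arm(
  commands=[
    [1,-0.05,0.02,0,0.17],
    [1,-0.1,0.035,0,0.34],
    [1,-0.15,0.05,0.01,0.52],
    [1,-0.2,0.07,0.01,0.7],
    [1,-0.25,0.09,0.01,0.87],
    [1,-0.3,0.1,0.01,1.05],
    [1,-0.32,0.05,0.02,1.22],
    [1,-0.34,0.0,0.03,1.4],
    [1,-0.35,-0.05,0.03,1.57],
    [1,-0.36,-0.1,0.04,1.75],
    [1,-0.37,-0.15,0.05,1.92],
    [1,-0.38,-0.2,0.06,2.09],
    [1,-0.39,-0.25,0.07,2.27],
    [1,-0.4,-0.3,0.08,2.44],
    [1,-0.4,-0.34,0.08,2.62],
    [1,-0.38,-0.38,0.09,2.8],
    [1,-0.36,-0.43,0.1,2.97],
    [1,-0.33,-0.48,0.11,3.14],
    [1,-0.31,-0.52,0.12,3.14],
  ],
)

```text
time: 7.68
tcp_pos: [0.3214, -0.4085, 0.4342]
tool_rot: [[1.0, -0.003, -0.024], [-0.006, -0.988, -0.155], [-0.023, 0.155, -0.988]]
force: [0.3, -0.1, 0.1]
gripper_width: 0.0004
gripper_force: 0.0
```

>>> jog_arm(
  commands=[
    [1,-0.04,0.05,0.01,0],
    [1,-0.08,0.1,0.02,0],
    [1,-0.12,0.15,0.03,0],
    [1,-0.16,0.2,0.04,0],
    [1,-0.2,0.25,0.04,0],
    [1,-0.2,0.31,0.05,0],
    [1,-0.2,0.37,0.06,0],
    [1,-0.2,0.43,0.07,0],
    [1,-0.2,0.49,0.08,0],
    [1,-0.2,0.55,0.09,0],
    [1,-0.2,0.61,0.1,0],
    [1,-0.2,0.67,0.11,0],
    [1,-0.2,0.73,0.12,0],
    [1,-0.2,0.8,0.13,0],
  ],
)

```text
time: 9.43
tcp_pos: [0.0954, -0.8885, 0.352]
tool_rot: [[1.0, 0.0, -0.019], [-0.004, -0.978, -0.207], [-0.019, 0.207, -0.978]]
force: [0.0, 1.1, 0.2]
gripper_width: 0.0006
gripper_force: 0.0
```

Run:
```python
from h import *
s=bot.read_state(); print(s["time"],s["tcp_pos"].round(3),s["tool_rot"].round(3),s["joint_positions"].round(3))
```

```text
9.425 [ 0.095 -0.888  0.352] [[ 1.     0.    -0.019]
 [-0.004 -0.978 -0.207]
 [-0.019  0.207 -0.978]] [-1.593  0.99   0.183 -0.015  1.76  -0.025]
```

>>> jog_arm(
  commands=[
    [1,0,0.06,0,0],
    [1,0,0.12,0,0],
  ],
)

```text
time: 9.68
tcp_pos: [0.0872, -0.9114, 0.3397]
tool_rot: [[1.0, 0.001, -0.014], [-0.003, -0.967, -0.253], [-0.014, 0.253, -0.967]]
force: [-0.8, -0.9, -0.2]
gripper_width: 0.0
gripper_force: 0.0
```

>>> jog_arm(
  commands=[
    [1,0,0.06,0,0],
    [1,0,0.12,0,0],
  ],
)

```text
time: 9.93
tcp_pos: [0.0802, -0.9317, 0.3344]
tool_rot: [[1.0, 0.002, -0.01], [-0.002, -0.954, -0.301], [-0.01, 0.301, -0.954]]
force: [0.2, -0.8, 0.1]
gripper_width: 0.0003
gripper_force: 0.0
```

>>> jog_arm(
  commands=[
    [1,0,0.06,0,0],
    [1,0,0.12,0,0],
  ],
)

```text
time: 10.18
tcp_pos: [0.0739, -0.9501, 0.3338]
tool_rot: [[1.0, 0.002, -0.006], [-0.0, -0.937, -0.348], [-0.006, 0.348, -0.937]]
force: [-0.2, -0.0, -0.2]
gripper_width: 0.0004
gripper_force: 0.0
```

>>> jog_arm(
  commands=[
    [1,0,0.06,0,0],
    [1,0,0.12,0,0],
  ],
)

```text
time: 10.42
tcp_pos: [0.0681, -0.9665, 0.3379]
tool_rot: [[1.0, 0.002, -0.002], [0.001, -0.919, -0.395], [-0.003, 0.395, -0.919]]
force: [0.8, 0.1, -0.3]
gripper_width: 0.0003
gripper_force: 0.0
```

>>> jog_arm(
  commands=[
    [1,0,0.06,0,0],
    [1,0,0.12,0,0],
  ],
)

```text
time: 10.68
tcp_pos: [0.0629, -0.981, 0.3464]
tool_rot: [[1.0, 0.002, 0.002], [0.003, -0.898, -0.441], [0.001, 0.441, -0.898]]
force: [0.0, 0.5, -0.3]
gripper_width: 0.0008
gripper_force: 0.0
```

>>> jog_arm(
  commands=[
    [1,0,0.06,0,0],
    [1,0,0.12,0,0],
  ],
)

```text
time: 10.92
tcp_pos: [0.0581, -0.9941, 0.3594]
tool_rot: [[1.0, 0.002, 0.005], [0.004, -0.874, -0.486], [0.003, 0.486, -0.874]]
force: [-0.2, 0.5, -0.3]
gripper_width: 0.0003
gripper_force: 0.0
```

Run:
```python
from h import *
d=np.load("top.npz");P,u,v=pts(d)
cam=d["T"][:3,3]; print(cam, d["intrinsics"])
K=d["intrinsics"];T=d["T"]
def proj(z):  # image rectified to plane z, 1 mm/px, world x .40...80 up, y .10..-.20
    X,Y=np.meshgrid(np.arange(300),np.arange(400)); wy=.10-X/1000; wx=.80-Y/1000
    c=(np.stack([wx-cam[0],wy-cam[1],np.full(X.shape,z)-cam[2]],-1))@T[:3,:3]
    return cv2.remap(d["frame"],(c[...,0]/-c[...,2]*K[0,0]+K[0,2]).astype(np.float32),(-c[...,1]/-c[...,2]*K[1,1]+K[1,2]).astype(np.float32),cv2.INTER_CUBIC)
a=proj(.008);b=proj(.078);c=proj(.1)
cv2.imwrite("pics/rect.png",cv2.resize(np.hstack([a,b])[:,:,::-1],(780,520)))
g=lambda i:cv2.cvtColor(i,cv2.COLOR_RGB2GRAY).astype(float)
def edge(im,rows,lo,hi,sign,horiz=False):
    im=im.T if horiz else im; r=[]
    for y in rows:
        gr=np.convolve(sign*np.gradient(cv2.GaussianBlur(im[y:y+1].astype(np.float32),(9,1),0)[0]),np.ones(1),'same')[lo:hi]
        w=np.clip(gr,0,None)**2; r.append(lo+(w*np.arange(len(w))).sum()/w.sum())
    A=np.polyfit(rows,r,1); return A,np.std(np.polyval(A,rows)-r)
np.save("a.npy",np.stack([a,b,c]))
ga=g(a)
for wx in (.46,.5,.56,.62,.68,.72):
    y=int((.8-wx)*1000); print(wx,[(int(i),int(ga[y,i])) for i in range(0,140,6)])
```

```text
[0.42506147 0.04143303 1.05607953] [[383.42920475   0.         319.97150775]
 [  0.         383.42920475 198.54144874]
 [  0.           0.           1.        ]]
0.46 [(0, 33), (6, 157), (12, 164), (18, 161), (24, 255), (30, 253), (36, 253), (42, 253), (48, 254), (54, 253), (60, 253), (66, 253), (72, 253), (78, 253), (84, 253), (90, 253), (96, 253), (102, 250), (108, 139), (114, 135), (120, 108), (126, 35), (132, 39), (138, 39)]
0.5 [(0, 32), (6, 164), (12, 149), (18, 122), (24, 61), (30, 56), (36, 73), (42, 198), (48, 210), (54, 107), (60, 140), (66, 149), (72, 208), (78, 223), (84, 90), (90, 60), (96, 58), (102, 71), (108, 133), (114, 148), (120, 104), (126, 37), (132, 39), (138, 38)]
0.56 [(0, 37), (6, 132), (12, 146), (18, 116), (24, 63), (30, 55), (36, 65), (42, 64), (48, 64), (54, 62), (60, 61), (66, 63), (72, 63), (78, 63), (84, 61), (90, 61), (96, 54), (102, 94), (108, 134), (114, 148), (120, 165), (126, 166), (132, 171), (138, 170)]
0.62 [(0, 40), (6, 234), (12, 254), (18, 253), (24, 253), (30, 253), (36, 253), (42, 253), (48, 253), (54, 253), (60, 253), (66, 253), (72, 254), (78, 253), (84, 253), (90, 253), (96, 253), (102, 253), (108, 253), (114, 253), (120, 251), (126, 203), (132, 206), (138, 208)]
0.68 [(0, 34), (6, 211), (12, 149), (18, 50), (24, 51), (30, 51), (36, 49), (42, 47), (48, 47), (54, 47), (60, 47), (66, 50), (72, 51), (78, 53), (84, 49), (90, 47), (96, 49), (102, 50), (108, 52), (114, 54), (120, 55), (126, 155), (132, 210), (138, 210)]
0.72 [(0, 38), (6, 37), (12, 38), (18, 37), (24, 38), (30, 42), (36, 39), (42, 38), (48, 39), (54, 41), (60, 38), (66, 37), (72, 38), (78, 38), (84, 40), (90, 38), (96, 41), (102, 42), (108, 42), (114, 42), (120, 46), (126, 43), (132, 42), (138, 41)]
```

View pics/rect.png

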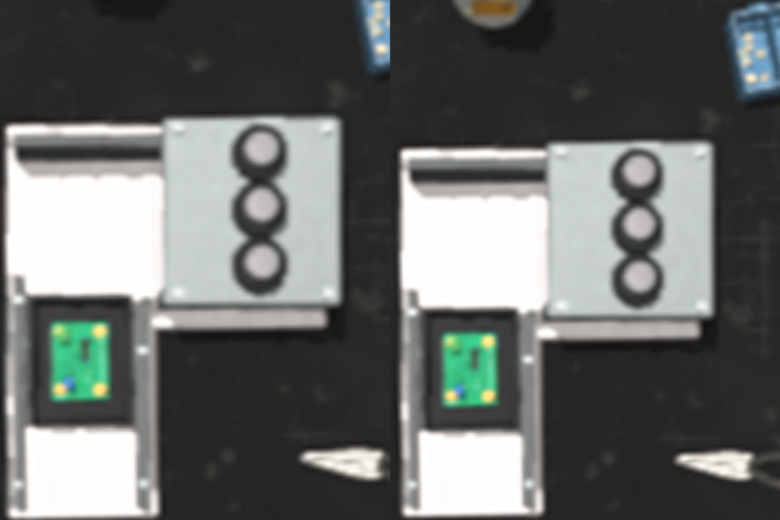

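>>> jog_arm(
  commands=[
    [1,0.03,-0.045,-0.024,-0.16],
    [1,0.06,-0.09,-0.048,-0.32],
    [1,0.09,-0.13,-0.072,-0.48],
    [1,0.12,-0.175,-0.097,-0.64],
    [1,0.145,-0.22,-0.12,-0.8],
    [1,0.175,-0.26,-0.145,-0.95],
    [1,0.2,-0.305,-0.17,-1.1],
    [1,0.23,-0.35,-0.195,-1.25],
    [1,0.26,-0.39,-0.22,-1.4],
    [1,0.29,-0.437,-0.243,-1.58],
    [1,0.297,-0.49,-0.26,-1.58],
    [1,0.304,-0.54,-0.275,-1.58],
    [1,0.31,-0.595,-0.29,-1.58],
    [1,0.32,-0.645,-0.31,-1.58],
    [1,0.326,-0.7,-0.325,-1.58],
    [1,0.333,-0.75,-0.34,-1.58],
    [1,0.34,-0.8,-0.36,-1.58],
    [1,0.347,-0.855,-0.375,-1.58],
    [1,0.355,-0.905,-0.39,-1.58],
    [1,0.362,-0.957,-0.407,-1.58],
  ],
)

```text
time: 13.42
tcp_pos: [0.4164, 0.0439, 0.2517]
tool_rot: [[-0.011, 1.0, 0.007], [0.875, 0.013, -0.485], [-0.485, 0.001, -0.875]]
force: [0.6, -0.1, 0.7]
gripper_width: 0.0004
gripper_force: 0.0
```

```bash
cat > st.py <<'E'
import sys
from h import *
s=bot.read_state();R=s["tool_rot"];t=s["tcp_pos"]
print(round(s["time"],2),t.round(4),R.round(3).tolist(),s["force"].round(1),s["joint_positions"].round(2))
for a in sys.argv[1:]:
    w=np.array([float(x) for x in a.split(",")]); print(a,((w-t)@R).round(4))
E
python3 st.py .435,.0375,.1 .435,.0375,.017 .562,.0395,.017
python3 - <<'E'
from h import *
p=bot.get_image("wrist");save(p,"w2")
for n in("carrier","head_edge","key_near_top","key_far_top","key_middle_top"):
    for q in bot.masks_of(n,p)[:3]:
        P,u,v=pts(p,q["mask"]); print(n,round(q["score"],2),q["bbox"],np.median(P,0).round(4),P.min(0).round(3),P.max(0).round(3)) if len(P) else 0
E
```

```text
13.43 [0.4164 0.0439 0.2517] [[-0.011, 1.0, 0.007], [0.875, 0.013, -0.485], [-0.485, 0.001, -0.875]] [ 0.6 -0.1  0.7] [ 0.19 -0.15  1.91 -0.5   1.48  0.24]
.435,.0375,.1 [0.0678 0.0184 0.1359]
.435,.0375,.017 [0.108  0.0183 0.2085]
.562,.0395,.017 [0.1084 0.1453 0.2083]
carrier 0.73 [307.4, 27.4, 294.6, 207.1] [0.6085 0.0067 0.0169] [ 0.403 -0.24  -0.002] [0.768 0.095 0.101]
carrier 0.58 [366.6, 50.3, 105.0, 74.1] [0.5237 0.044  0.0173] [0.472 0.    0.006] [0.582 0.08  0.03 ]
head_edge 0.74 [309.4, 31.2, 290.8, 203.0] [0.608  0.0068 0.0166] [ 0.404 -0.239 -0.002] [0.741 0.095 0.101]
head_edge 0.72 [502.5, 207.1, 24.2, 15.8] [ 0.6614 -0.0843  0.0981] [ 0.652 -0.185  0.005] [ 0.766 -0.076  0.101]
key_near_top 0.71 [443.9, 202.0, 18.9, 26.1] [ 0.5822 -0.0848  0.0987] [ 0.572 -0.121  0.077] [ 0.61  -0.077  0.101]
key_far_top 0.62 [502.5, 207.7, 24.7, 16.9] [ 0.661  -0.0846  0.0982] [ 0.652 -0.185  0.014] [ 0.754 -0.076  0.101]
key_far_top 0.37 [365.8, 48.6, 106.0, 76.2] [0.5231 0.0437 0.0173] [ 0.472 -0.001  0.008] [0.572 0.082 0.03 ]
key_middle_top 0.82 [474.0, 208.5, 19.5, 18.7] [ 0.6216 -0.0842  0.0983] [ 0.612 -0.1    0.089] [ 0.634 -0.076  0.1  ]
key_middle_top 0.53 [321.7, 193.5, 17.0, 37.8] [ 0.4436 -0.1791  0.0075] [ 0.424 -0.22  -0.002] [ 0.454 -0.131  0.01 ]
key_middle_top 0.23 [307.8, 31.5, 294.2, 207.4] [0.6085 0.0066 0.0168] [ 0.403 -0.239 -0.003] [0.767 0.095 0.101]
```

View pics/w2.png

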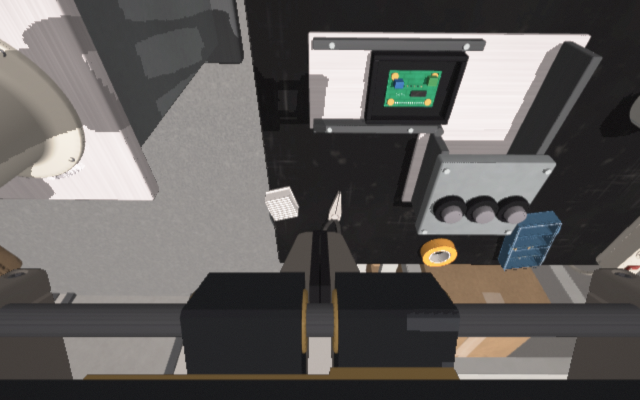

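>>> jog_arm(
  commands=[
    [1,0.02,0.005,0.05,0],
    [1,0.05,0.01,0.1,0],
    [1,0.08,0.018,0.15,0],
    [1,0.1,0.018,0.19,0],
    [1,0.107,0.018,0.207,0],
    [1,0.107,0.018,0.207,0],
  ],
)

```text
time: 14.48
tcp_pos: [0.4339, 0.0344, 0.0186]
tool_rot: [[-0.01, 1.0, 0.003], [0.874, 0.011, -0.485], [-0.485, -0.002, -0.874]]
force: [-0.2, 0.5, 0.3]
gripper_width: 0.0003
gripper_force: 0.0
```

```bash
python3 st.py .455,.0375,.0165 .558,.0395,.0165
```

```text
14.47 [0.4339 0.0344 0.0186] [[-0.01, 1.0, 0.003], [0.874, 0.011, -0.485], [-0.485, -0.002, -0.874]] [-0.2  0.5  0.3] [ 0.16  0.24  2.03 -0.59  1.04  0.5 ]
.455,.0375,.0165 [0.0035 0.0212 0.0004]
.558,.0395,.0165 [ 0.0042  0.1242 -0.0003]
```

>>> jog_arm(
  commands=[
    [1,0.003,0.015,0,0],
    [1,0.003,0.025,0,0],
    [1,0.003,0.04,0,0],
    [1,0.003,0.056,0,0],
    [1,0.003,0.072,0,0],
    [1,0.003,0.088,0,0],
    [1,0.003,0.104,0,0],
    [1,0.003,0.115,0,0],
    [1,0.003,0.121,0,0],
    [1,0.003,0.121,0,0],
  ],
)

```text
time: 15.72
tcp_pos: [0.5558, 0.0396, 0.0172]
tool_rot: [[-0.011, 1.0, 0.006], [0.875, 0.013, -0.485], [-0.485, 0.0, -0.875]]
force: [-0.3, 0.3, 0.2]
gripper_width: 0.0004
gripper_force: 0.0
```

>>> jog_arm(
  commands=[
    [1,0,0.003,0,0],
    [1,0,0.003,0,0],
  ],
)

```text
time: 15.98
tcp_pos: [0.5577, 0.0395, 0.0168]
tool_rot: [[-0.012, 1.0, 0.004], [0.874, 0.012, -0.485], [-0.485, -0.002, -0.874]]
force: [-2.0, -1.0, 1.8]
gripper_width: 0.0003
gripper_force: 1.6
```

```bash
python3 st.py
```

```text
15.97 [0.5577 0.0395 0.0168] [[-0.012, 1.0, 0.004], [0.874, 0.012, -0.485], [-0.485, -0.002, -0.874]] [-2.  -1.   1.8] [ 0.13  0.49  1.7  -0.57  1.1   0.43]
```

Nudge in small steps until the wall is felt.

>>> jog_arm(
  commands=[
    [1,0,0.002,0,0],
    [1,0,0.002,0,0],
  ],
)

```text
time: 16.23
tcp_pos: [0.5599, 0.0395, 0.0167]
tool_rot: [[-0.011, 1.0, 0.005], [0.874, 0.012, -0.485], [-0.485, -0.001, -0.874]]
force: [-4.2, 0.0, 1.7]
gripper_width: 0.0006
gripper_force: 1.7
```

>>> jog_arm(
  commands=[
    [1,0,0.002,0,0],
    [1,0,0.002,0,0],
  ],
)

```text
time: 16.48
tcp_pos: [0.5602, 0.0394, 0.0167]
tool_rot: [[-0.012, 1.0, 0.001], [0.874, 0.011, -0.486], [-0.486, -0.005, -0.874]]
force: [-8.6, 0.8, 6.5]
gripper_width: 0.0003
gripper_force: 4.7
```

>>> jog_arm(
  commands=[
    [1,0,0.002,0,0],
    [1,0,0.002,0,0],
  ],
)

```text
time: 16.73
tcp_pos: [0.5604, 0.0392, 0.0166]
tool_rot: [[-0.012, 1.0, -0.003], [0.873, 0.009, -0.487], [-0.487, -0.009, -0.873]]
force: [-15.3, 2.3, 11.6]
gripper_width: 0.0006
gripper_force: 7.7
```

>>> jog_arm(
  commands=[
    [1,0,-0.02,0,0],
    [1,0,-0.032,-0.01,0],
    [1,-0.01,-0.034,-0.04,0],
    [1,-0.017,-0.034,-0.074,0],
    [1,0.01,0.01,-0.078,0],
    [1,0.036,0.055,-0.081,0],
    [1,0.046,0.06,-0.055,0],
    [1,0.054,0.06,-0.034,0],
    [1,0.054,0.06,-0.034,0],
  ],
)

```text
time: 17.85
tcp_pos: [0.621, 0.1034, 0.018]
tool_rot: [[-0.013, 1.0, 0.001], [0.874, 0.012, -0.486], [-0.486, -0.006, -0.874]]
force: [-0.4, -0.2, -1.0]
gripper_width: 0.0006
gripper_force: 0.0
```

```bash
python3 st.py .623,.092,.0165 .624,.03,.0165 .625,-.0195,.0165
python3 - <<'E'
from h import *
p=bot.get_image("top");save(p,"t3")
cv2.imwrite("pics/t3c.png",cv2.resize(p["frame"][130:260,280:420,::-1],(700,650))[:600])
q=bot.masks_of("carrier",p)[0]; P,u,v=pts(p,q["mask"]); P=P[P[:,2]>.02]; print(q["bbox"],np.percentile(P,[1,50,99],axis=0).round(4))
E
```

```text
17.85 [0.621  0.1034 0.018 ] [[-0.013, 1.0, 0.001], [0.874, 0.012, -0.486], [-0.486, -0.006, -0.874]] [-0.4 -0.2 -1. ] [ 0.22  0.66  1.43 -0.53  1.21  0.44]
.623,.092,.0165 [-0.0093  0.0019  0.0069]
.624,.03,.0165 [-0.0635  0.0022  0.037 ]
.625,-.0195,.0165 [-0.1068  0.0026  0.061 ]
[317.0, 152.9, 25.6, 40.6] [[ 0.5727 -0.0013  0.02  ]
 [ 0.6233  0.0414  0.027 ]
 [ 0.6728  0.0767  0.0327]]
```

View pics/t3c.png

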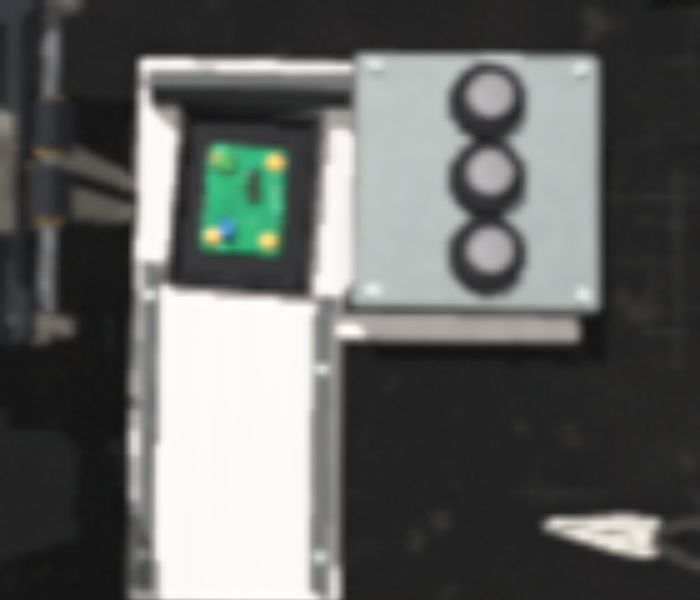

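>>> jog_arm(
  commands=[
    [1,0.0,-0.015,0.001,0],
    [1,-0.005,-0.015,0.004,0],
    [1,-0.01,-0.015,0.007,0],
    [1,-0.015,-0.015,0.01,0],
    [1,-0.02,-0.015,0.013,0],
    [1,-0.025,-0.015,0.015,0],
    [1,-0.028,-0.015,0.017,0],
    [1,-0.028,-0.015,0.017,0],
  ],
)

```text
time: 18.95
tcp_pos: [0.6086, 0.0709, 0.0191]
tool_rot: [[-0.011, 1.0, 0.005], [0.874, 0.012, -0.485], [-0.485, -0.001, -0.874]]
force: [-0.1, 1.6, 1.0]
gripper_width: 0.0004
gripper_force: 0.8
```

```bash
cat > look.py <<'E'
from h import *
import sys
p=bot.get_image("top")
q=bot.masks_of("carrier",p)[0]; P,u,v=pts(p,q["mask"]); P=P[(P[:,2]>.015)&(P[:,2]<.035)]; print(q["bbox"],np.percentile(P,[1,50,99],axis=0).round(4).tolist())
cv2.imwrite(f"pics/{sys.argv[1]}.png",cv2.resize(p["frame"][130:260,280:420,::-1],(646,600)))
print(cv2.minAreaRect(np.float32(P[:,:2]*1000)))
E
python3 look.py t4; python3 st.py .623,.03,.0165
```

```text
[319.9, 150.1, 27.5, 40.7] [[0.5754, -0.0156, 0.0152], [0.6257, 0.0236, 0.0194], [0.6748, 0.0619, 0.0316]]
((625.64013671875, 24.154325485229492), (101.06485748291016, 79.18785095214844), 0.7434341907501221)
19.05 [0.6086 0.071  0.019 ] [[-0.012, 1.0, 0.005], [0.874, 0.012, -0.485], [-0.485, -0.001, -0.874]] [-0.4  1.5  0.4] [ 0.17  0.61  1.52 -0.55  1.17  0.42]
.623,.03,.0165 [-0.0348  0.0139  0.0221]
```

View pics/t4.png

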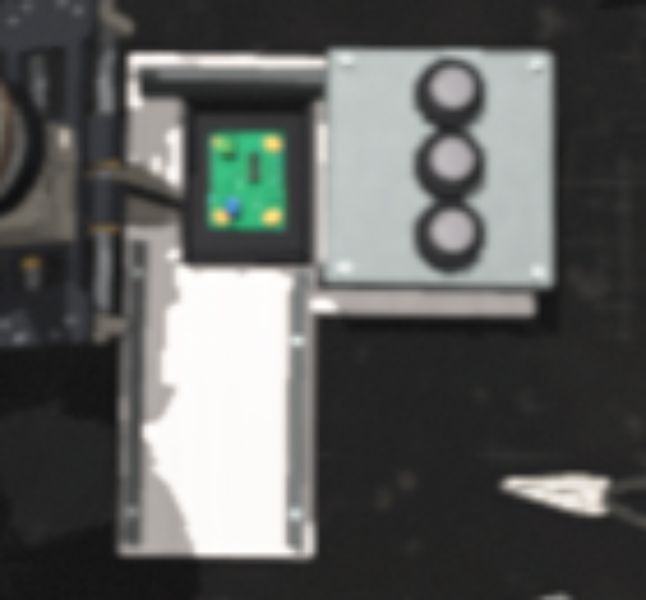

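>>> jog_arm(
  commands=[
    [1,0.0045,0.005,0,0],
    [1,0.0045,0.014,0,0],
    [1,-0.003,0.014,0.004,0],
    [1,-0.012,0.014,0.009,0],
    [1,-0.021,0.014,0.014,0],
    [1,-0.0295,0.014,0.019,0],
    [1,-0.038,0.014,0.024,0],
    [1,-0.038,0.014,0.024,0],
  ],
)

```text
time: 20.05
tcp_pos: [0.623, 0.0252, 0.0166]
tool_rot: [[-0.011, 1.0, 0.004], [0.874, 0.011, -0.486], [-0.486, -0.002, -0.874]]
force: [0.3, 0.2, 0.3]
gripper_width: 0.0002
gripper_force: 0.0
```

```bash
python3 look.py t5; python3 st.py .623,-.007,.017 .623,-.023,.017
```

```text
[337.6, 151.4, 11.0, 38.2] [[0.5743, -0.0217, 0.0151], [0.625, -0.0026, 0.0196], [0.6727, 0.0179, 0.0315]]
((623.6983032226562, -2.0953006744384766), (99.49790954589844, 39.02422332763672), 0.9392931461334229)
20.15 [0.6229 0.026  0.0164] [[-0.011, 1.0, 0.004], [0.874, 0.012, -0.486], [-0.486, -0.002, -0.874]] [ 0.6 -0.4 -0.4] [ 0.1   0.61  1.52 -0.56  1.13  0.36]
.623,-.007,.017 [-0.0291 -0.0003  0.0155]
.623,-.023,.017 [-0.0431 -0.0005  0.0232]
```

>>> jog_arm(
  commands=[
    [1,-0.009,0,0.005,0],
    [1,-0.018,0,0.01,0],
    [1,-0.025,0,0.0135,0],
    [1,-0.029,0,0.0155,0],
    [1,-0.029,0,0.0155,0],
  ],
)

```text
time: 20.78
tcp_pos: [0.6235, -0.0071, 0.017]
tool_rot: [[-0.011, 1.0, 0.004], [0.874, 0.012, -0.486], [-0.486, -0.001, -0.874]]
force: [0.2, 0.1, 0.6]
gripper_width: 0.0007
gripper_force: 0.0
```

>>> jog_arm(
  commands=[
    [1,-0.003,0,0.0015,0],
    [1,-0.006,0,0.003,0],
    [1,-0.006,0,0.003,0],
  ],
)

```text
time: 21.15
tcp_pos: [0.6236, -0.0134, 0.0173]
tool_rot: [[-0.011, 1.0, 0.005], [0.874, 0.012, -0.485], [-0.485, -0.001, -0.874]]
force: [-0.1, 1.1, -0.6]
gripper_width: -0.0
gripper_force: 0.3
```

>>> jog_arm(
  commands=[
    [1,-0.003,0,0.0015,0],
    [1,-0.005,0,0.003,0],
    [1,-0.005,0,0.003,0],
  ],
)

```text
time: 21.52
tcp_pos: [0.6248, -0.0179, 0.0172]
tool_rot: [[-0.011, 1.0, 0.008], [0.875, 0.013, -0.483], [-0.483, 0.002, -0.875]]
force: [1.7, 4.9, -1.5]
gripper_width: 0.0004
gripper_force: 2.8
```

```bash
python3 look.py t6; python3 st.py .623,-.023,.017
```

```text
21.62 [ 0.6248 -0.0179  0.0172] [[-0.011, 1.0, 0.008], [0.875, 0.013, -0.483], [-0.483, 0.001, -0.875]] [ 1.5  6.8 -0.6] [ 0.03  0.59  1.55 -0.58  1.09  0.31]
.623,-.023,.017 [-0.0043 -0.0018  0.0027]Traceback (most recent call last):
  File "look.py", line 4, in <module>
    q=bot.masks_of("carrier",p)[0]; P,u,v=pts(p,q["mask"]); P=P[(P[:,2]>.015)&(P[:,2]<.035)]; print(q["bbox"],np.percentile(P,[1,50,99],axis=0).round(4).tolist())
      ~~~~~~~~~~~~~~~~~~~~~~~~~^^^
IndexError: list index out of range
```

Connector is being met (about 6 N). Continue in small steps.

>>> jog_arm(
  commands=[
    [1,-0.0025,-0.001,0.0012,0],
    [1,-0.0035,-0.001,0.0018,0],
    [1,-0.0035,-0.001,0.0018,0],
  ],
)

```text
time: 22.0
tcp_pos: [0.6239, -0.0216, 0.0173]
tool_rot: [[-0.011, 1.0, 0.008], [0.876, 0.014, -0.483], [-0.483, 0.002, -0.876]]
force: [2.5, 7.5, -0.7]
gripper_width: 0.0001
gripper_force: 3.0
```

>>> jog_arm(
  commands=[
    [1,-0.002,0,0.001,0],
    [1,-0.002,0,0.001,0],
  ],
)

```text
time: 22.25
tcp_pos: [0.624, -0.0239, 0.0173]
tool_rot: [[-0.011, 1.0, 0.008], [0.876, 0.014, -0.483], [-0.483, 0.002, -0.876]]
force: [2.5, 6.3, -1.6]
gripper_width: 0.0007
gripper_force: 2.9
```

>>> jog_arm(
  commands=[
    [1,-0.002,0,0.001,0],
    [1,-0.002,0,0.001,0],
  ],
)

```text
time: 22.5
tcp_pos: [0.6248, -0.025, 0.0174]
tool_rot: [[-0.011, 1.0, 0.01], [0.877, 0.014, -0.481], [-0.481, 0.004, -0.877]]
force: [4.3, 10.3, -1.7]
gripper_width: 0.0003
gripper_force: 5.0
```

>>> jog_arm(
  commands=[
    [1,-0.002,0,0.001,0],
    [1,-0.002,0,0.001,0],
  ],
)

```text
time: 22.75
tcp_pos: [0.6249, -0.0253, 0.0173]
tool_rot: [[-0.011, 1.0, 0.011], [0.878, 0.015, -0.479], [-0.479, 0.005, -0.878]]
force: [3.5, 16.1, -0.3]
gripper_width: 0.0004
gripper_force: 8.5
```

>>> jog_arm(
  commands=[
    [1,-0.002,0,0.001,0],
    [1,-0.002,0,0.001,0],
    [1,-0.002,0,0.001,0],
  ],
)

```text
time: 23.12
tcp_pos: [0.625, -0.0256, 0.0173]
tool_rot: [[-0.01, 1.0, 0.012], [0.879, 0.015, -0.476], [-0.476, 0.006, -0.879]]
force: [1.9, 24.6, 1.6]
gripper_width: 0.0003
gripper_force: 12.1
```

```bash
python3 st.py
```

```text
23.12 [ 0.625  -0.0256  0.0173] [[-0.01, 1.0, 0.012], [0.879, 0.015, -0.476], [-0.476, 0.006, -0.879]] [ 1.9 24.6  1.6] [ 0.01  0.58  1.56 -0.57  1.07  0.3 ]
```

>>> jog_arm(
  commands=[
    [1,0.015,0,-0.008,0],
    [1,0.045,0,-0.025,0],
    [1,0.075,0,-0.042,0],
    [1,0.06,0,-0.08,0],
    [1,0.03,0,-0.13,0],
    [1,0.0,0,-0.17,0],
    [1,0.0,0,-0.17,0],
  ],
)

```text
time: 24.0
tcp_pos: [0.6251, 0.0501, 0.1722]
tool_rot: [[-0.006, 1.0, 0.013], [0.874, 0.012, -0.485], [-0.485, 0.009, -0.874]]
force: [-0.3, 0.2, 0.2]
gripper_width: 0.0006
gripper_force: 0.0
```

```bash
python3 st.py .582,-.0945,.15 .582,-.0945,.113
python3 - <<'E'
from h import *
p=bot.get_image("wrist");save(p,"w7")
P,u,v=pts(p)
for n,x in(("n",.582),("m",.622),("f",.662)):
    m=(abs(P[:,0]-x)<.019)&(abs(P[:,1]+.087)<.02); Q=P[m]
    print(n,m.sum(),np.histogram(Q[:,2],bins=np.arange(.07,.106,.004))[0]); k=Q[Q[:,2]>.097]; print(cv2.minAreaRect(np.float32(k[:,:2]*1000)),np.median(k[:,2]))
# carrier/left edge: points under head
m=(P[:,0]>.59)&(P[:,0]<.66)&(P[:,1]>-.06)&(P[:,1]<0)&(P[:,2]>.012)&(P[:,2]<.035); print("carrier",m.sum(),np.percentile(P[m],[2,50,98],axis=0).round(4).tolist() if m.any() else 0)
E
```

```text
24.0 [0.6251 0.0501 0.1722] [[-0.006, 1.0, 0.013], [0.874, 0.012, -0.485], [-0.485, 0.009, -0.874]] [-0.3  0.2  0.2] [ 0.14  0.43  1.44 -0.52  1.37  0.26]
.582,-.0945,.15 [-0.1154 -0.045   0.089 ]
.582,-.0945,.113 [-0.0974 -0.0453  0.1214]
n 639 [  0 124  81  76 218  51  48  41]
((580.587646484375, -81.1704330444336), (16.17169952392578, 6.398589611053467), 24.215953826904297) 0.09888550497918412
m 0 [0 0 0 0 0 0 0 0]
((0.0, 0.0), (0.0, 0.0), 0.0) nan
f 404 [  0  61  52  56 157  32  27  19]
((671.5592041015625, -80.92829895019531), (3.672563076019287, 9.55642318725586), 32.498878479003906) 0.0983840085450112
carrier 1227 [[0.5915, -0.0589, 0.0127], [0.6248, -0.0342, 0.0181], [0.6585, -0.0317, 0.0279]]
  return _methods._mean(a, axis=axis, dtype=dtype,
  ret = ret.dtype.type(ret / rcount)
```

View pics/w7.png

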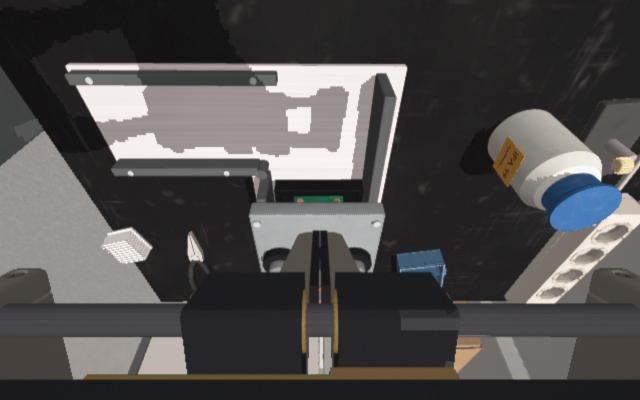

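>>> jog_arm(
  commands=[
    [1,-0.04,-0.015,0.03,0],
    [1,-0.08,-0.03,0.06,0],
    [1,-0.115,-0.045,0.089,0],
    [1,-0.105,-0.045,0.107,0],
    [1,-0.098,-0.045,0.121,0],
    [1,-0.098,-0.045,0.121,0],
  ],
)

```text
time: 24.8
tcp_pos: [0.5776, -0.0933, 0.1055]
tool_rot: [[-0.015, 1.0, 0.002], [0.875, 0.014, -0.485], [-0.485, -0.006, -0.875]]
force: [-0.0, -0.6, 0.9]
gripper_width: 0.0004
gripper_force: 0.0
```

>>> jog_arm(
  commands=[
    [1,0.0025,0,0.0045,0],
    [1,0.005,0,0.009,0],
    [1,0.007,0,0.0125,0],
    [1,0.007,0,0.0125,0],
  ],
)

```text
time: 25.3
tcp_pos: [0.5797, -0.0937, 0.0977]
tool_rot: [[-0.01, 1.0, 0.006], [0.873, 0.012, -0.487], [-0.487, 0.001, -0.873]]
force: [-10.4, 8.0, 21.4]
gripper_width: 0.0006
gripper_force: 10.6
```

>>> jog_arm(
  commands=[
    [1,-0.008,0,-0.014,0],
    [1,-0.017,0,-0.03,0],
    [1,-0.017,0,-0.03,0],
  ],
)

```text
time: 25.68
tcp_pos: [0.5802, -0.0948, 0.1302]
tool_rot: [[-0.01, 1.0, 0.008], [0.874, 0.012, -0.485], [-0.485, 0.003, -0.874]]
force: [0.0, 0.1, -1.2]
gripper_width: 0.0003
gripper_force: 0.0
```

```bash
python3 st.py .662,-.094,.125 .662,-.094,.108 .662,-.094,.098 .6217,-.0945,.125
```

```text
25.68 [ 0.5802 -0.0948  0.1302] [[-0.01, 1.0, 0.008], [0.874, 0.012, -0.485], [-0.485, 0.003, -0.874]] [ 0.   0.1 -1.2] [-0.1   0.3   1.69 -0.56  1.15  0.12]
.662,-.094,.125 [0.0024 0.0818 0.0048]
.662,-.094,.108 [0.0107 0.0818 0.0197]
.662,-.094,.098 [0.0155 0.0817 0.0284]
.6217,-.0945,.125 [0.0024 0.0415 0.0047]
```

>>> jog_arm(
  commands=[
    [1,0.001,0.04,0,0],
    [1,0.002,0.082,0.003,0],
    [1,0.002,0.082,0.004,0],
    [1,0.002,0.082,0.005,0],
  ],
)

```text
time: 26.18
tcp_pos: [0.6596, -0.0942, 0.1217]
tool_rot: [[-0.012, 1.0, 0.003], [0.875, 0.012, -0.485], [-0.485, -0.003, -0.875]]
force: [-0.4, 0.3, 0.5]
gripper_width: 0.0002
gripper_force: 0.0
```

>>> jog_arm(
  commands=[
    [1,0.005,0,0.009,0],
    [1,0.01,0,0.018,0],
    [1,0.0125,0,0.0225,0],
    [1,0.0145,0,0.026,0],
    [1,0.0145,0,0.026,0],
  ],
)

```text
time: 26.8
tcp_pos: [0.6605, -0.0944, 0.0977]
tool_rot: [[-0.01, 1.0, 0.004], [0.873, 0.01, -0.488], [-0.488, -0.002, -0.873]]
force: [-12.9, 6.3, 23.7]
gripper_width: 0.0
gripper_force: 11.3
```

Far key bottomed at the same height. Release, then the middle.

>>> jog_arm(
  commands=[
    [1,-0.008,0,-0.014,0],
    [1,-0.017,0,-0.03,0],
    [1,-0.017,0,-0.03,0],
  ],
)

```text
time: 27.18
tcp_pos: [0.662, -0.0947, 0.1295]
tool_rot: [[-0.01, 1.0, 0.008], [0.874, 0.012, -0.485], [-0.485, 0.002, -0.874]]
force: [-0.2, 0.2, -0.3]
gripper_width: 0.0002
gripper_force: 0.0
```

>>> jog_arm(
  commands=[
    [1,0,-0.02,0,0],
    [1,0.001,-0.04,0.002,0],
    [1,0.002,-0.04,0.003,0],
    [1,0.002,-0.04,0.003,0],
  ],
)

```text
time: 27.68
tcp_pos: [0.6211, -0.0947, 0.1235]
tool_rot: [[-0.012, 1.0, 0.005], [0.874, 0.012, -0.485], [-0.485, -0.001, -0.875]]
force: [-0.6, -0.1, 0.4]
gripper_width: 0.0001
gripper_force: 0.0
```

```bash
python3 st.py .6217,-.0945,.105 .6217,-.0945,.0965
```

```text
27.68 [ 0.6211 -0.0947  0.1235] [[-0.012, 1.0, 0.005], [0.874, 0.012, -0.485], [-0.485, -0.001, -0.875]] [-0.6 -0.1  0.4] [-0.09  0.41  1.57 -0.55  1.17  0.11]
.6217,-.0945,.105 [0.0091 0.0006 0.016 ]
.6217,-.0945,.0965 [0.0133 0.0006 0.0235]
```

>>> jog_arm(
  commands=[
    [1,0.005,0,0.009,0],
    [1,0.01,0,0.018,0],
    [1,0.0125,0,0.0225,0],
    [1,0.0145,0,0.026,0],
    [1,0.0145,0,0.026,0],
  ],
)

```text
time: 28.3
tcp_pos: [0.6215, -0.0949, 0.0978]
tool_rot: [[-0.01, 1.0, 0.005], [0.873, 0.011, -0.488], [-0.488, -0.0, -0.873]]
force: [-7.9, 4.5, 18.4]
gripper_width: 0.0006
gripper_force: 9.4
```

>>> jog_arm(
  commands=[
    [1,-0.008,0,-0.014,0],
    [1,-0.02,0,-0.04,0],
    [1,-0.02,0,-0.09,0],
    [1,0.03,0,-0.12,0],
    [1,0.08,0,-0.15,0],
    [1,0.13,0,-0.18,0],
    [1,0.18,0,-0.18,0],
    [1,0.2,0,-0.18,0],
    [1,0.2,0,-0.18,0],
  ],
)

```text
time: 29.42
tcp_pos: [0.6169, 0.1676, 0.1532]
tool_rot: [[-0.014, 1.0, 0.003], [0.874, 0.013, -0.486], [-0.486, -0.004, -0.874]]
force: [0.6, -0.7, 0.7]
gripper_width: 0.0008
gripper_force: 0.0
```

```bash
python3 st.py
python3 - <<'E'
from h import *
p=bot.get_image("top");P,u,v=pts(p)
for x in(.582,.622,.662):
    m=(abs(P[:,0]-x)<.008)&(abs(P[:,1]+.087)<.008);print(x,np.median(P[m][:,2]).round(4))
for n in ["flat_nose_pliers","tape_roll","heat_sink","spool","screwdriver"]:
    q=bot.look_for(n,p); print(n,q[0]["bbox"] if q else None)
p=bot.get_image("wrist");P,u,v=pts(p);save(p,"w9")
m=(P[:,0]>.58)&(P[:,0]<.67)&(P[:,1]>-.06)&(P[:,1]<0)&(P[:,2]>.012)&(P[:,2]<.035)
for a in(.59,.625,.66):
    k=m&(abs(P[:,0]-a)<.01)&(P[:,2]<.026); print(a,k.sum(),np.percentile(P[k][:,1],[50,90]).round(4) if k.any() else 0)
E
```

```text
29.43 [0.6169 0.1676 0.1532] [[-0.014, 1.0, 0.003], [0.874, 0.013, -0.486], [-0.486, -0.004, -0.874]] [ 0.6 -0.7  0.7] [ 0.31  0.55  1.31 -0.49  1.46  0.39]
0.582 0.1006
0.622 0.1009
0.662 0.1002
flat_nose_pliers [389.3, 233.2, 57.1, 14.8]
tape_roll [429.6, 155.2, 21.3, 22.6]
heat_sink [385.3, 260.7, 20.2, 14.3]
spool [197.0, 159.0, 22.4, 12.6]
screwdriver [210.7, 208.6, 37.0, 6.1]
0.59 0 0
0.625 0 0
0.66 22 [-0.0323 -0.0316]
```

View pics/w9.png

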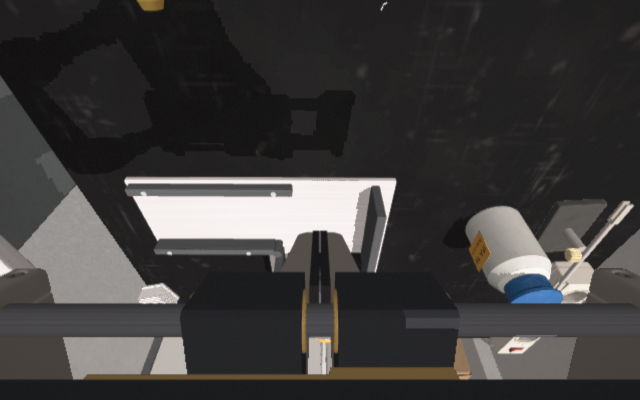

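```bash
python3 -c "
from rig import bot
print(bot.finish_job())"
```

```text
the job is handed in; nothing more can be done
None
```

I handed the job in at about 29 s: the carrier is home with the connector against its stop (about 25 N at most), and the near, far and middle keys were pressed fully in that order and released. To reach under the head I tilted the tool about 29° by jogging it against the arm's reach limits, which the jog commands don't offer directly.

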